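# Set up and fire the clatter rig

### The job

Make the clatter rig ready and fire it: push its half-open slide gate fully shut, lay the taller of the two wooden bars on the dark bed strip across the foot of the chute, push the pickup rod right down so that its sprung foot presses firmly on the bar, and put every steel nut into the hopper. Only when all that stands ready, draw the gate out to its end stop so that all the nuts run down into the pen in front of the bar, then push the gate fully shut again. Leave the flat bar and the other things on the table where they are.

Things in the scene. Friction and masses are not known exactly. Their poses are not given: they have to be found in the camera images.
- rig: The clatter rig, a fixed plywood and sheet-steel sound machine, 430 mm long in its y, 270 mm wide. Origin on the table top, x to the far side, z up. At y = +150 mm stands the hopper on wooden legs; under it a slick steel chute, 80 mm wide, slopes down from y = +205 mm (z = 125 mm) to the pen at y = 0; beyond the pen, at y = -150 mm, lies the bed.
- pen (a point): Middle of the pen's plywood floor, 10 mm above the table, at the rig's y = -60 mm: where the nuts end up. Side walls inside at rig x = +-85 mm, y = 0 to -115 mm, 30 mm high; the chute's foot closes it at y = 0 and the bar on its bed at y = -126 mm. Axes as the rig's.
- bed (a point): Centre of the bed, a dark strip 236 x 54 mm, long in the rig's x, 10 mm above the table: the middle of the tall bar's underside belongs here. Both ends are open; an 8 mm high stop strip runs 34 to 42 mm behind its middle (rig -y). The raised pickup foot overhangs the bed at x = -98 mm, so the bar goes in sideways under it, from rig -y (40 mm off clears the foot) over the stop strip. Axes as the rig's.
- foot_under (a point): Centre of the underside of the brass foot (22 mm diameter) of the pickup; 110 mm above the table with the rod fully up. The rod hangs in an arm at z = 160 to 172 mm that comes from a steel post on the robot's side of the bed (rig x = -145 mm, y = -150 mm, 170 mm high).
- hopper_mouth (a point): Centre of the hopper's open mouth, 254 mm above the table; nuts are let go here and drop about 85 mm on to the shut gate. The opening is 125 mm (rig x) by 140 mm (rig y), narrowing to a throat of 70 by 90 mm.
- gate (a joint): Slide gate that forms the hopper's floor, m: 0 = fully shut, 0.080 = drawn out to its end stop, towards the rig's -x. It starts part open (0.02 to 0.05). About 3 N moves it; it stays where it is left.
- gate_tab (a point): The gate's black upright tab: 30 mm along the rig's x, 12 mm thick along the rig's y, 50 mm high; this point is on its middle, 9.5 mm above its centre and 15.5 mm below its top edge. Shut, it stands at the rig's x = -130 mm, y = +150 mm, 202 mm above the table; it moves with the gate along the rig's -x as it is drawn. Pinch it across its 12 mm from above. Axes as the rig's.
- pickup (a joint): How far the pickup rod has been pushed down, m: 0 = up, 0.062 = bottom stop; starts at 0 to 0.015. It slides stiffly (about 5 N, up to 8 N with the foot spring) and stays where it is left. Over the tall bar lying on the bed the foot touches at 0.052; the flat bar is too low to be reached.
- foot (a joint): How far the sprung brass foot under the pickup rod is pressed in, m: 0 = free, 0.010 = fully in (3 N). It grows as the foot presses on the bar.
- pickup_knob (a point): Centre of the top face of the pickup's round black knob (32 mm diameter, 18 mm high), at the rig's x = -98 mm, y = -150 mm, 258 mm above the table with the rod fully up; push it straight down.
- tall_bar_center (a point): Centre of the taller plain wooden bar, 230 x 48 x 48 mm, 370 g; x along its length.
- flat_bar_center (a point): Centre of the flatter plain wooden bar, 230 x 48 x 26 mm; x along its length. Not used.
- nut1_center (a point): Centre of a large plain steel hexagon nut: 36 mm across flats, 20 mm thick, 110 g; z along its hole, x square to one pair of flats (the others lie 60 degrees round). There may be three, four or five nuts on the table.
- nut2_center (a point): Centre of a large plain steel hexagon nut: 36 mm across flats, 20 mm thick, 110 g; z along its hole, x square to one pair of flats (the others lie 60 degrees round).
- nut3_center (a point): Centre of a large plain steel hexagon nut: 36 mm across flats, 20 mm thick, 110 g; z along its hole, x square to one pair of flats (the others lie 60 degrees round).
- nut4_center (a point): Centre of a large plain steel hexagon nut: 36 mm across flats, 20 mm thick, 110 g; z along its hole, x square to one pair of flats (the others lie 60 degrees round).
- nut5_center (a point): Centre of a large plain steel hexagon nut: 36 mm across flats, 20 mm thick, 110 g; z along its hole, x square to one pair of flats (the others lie 60 degrees round).
- tape_roll: Black tape roll, 100 mm diameter, 48 mm high. Not used.
- washer: Flat steel washer, 50 mm diameter, 5 mm thick, among the nuts. Not used.
- mug: White mug, 80 mm diameter, 92 mm high. Not used.
- screwdriver: Screwdriver with a black handle. Not used.
- pedal: Grey effects pedal, 115 x 65 x 35 mm. Not used.
- pedal2: Bare metal effects pedal, 95 x 60 x 32 mm. Not used.
Things that resemble listed ones, but are neither listed nor needed, are in the scene too. What is shaped like the part that bears nut3_center but orange or red is not meant.

How it is judged:
By the outcome, as a careful person would: the job done as asked, in the order asked, and still so for the second after the job is handed in, with the robot touching nothing.
Of nut1, nut2, nut3, nut4, nut5 only 3 to 5 are there at a start; the rules pass over those that are not, and their reading is None.
At some moment in a run one of nut1, nut2, nut3, nut4, nut5 may be knocked a few centimetres aside while the robot is not near it.
Once in a run the grip may slacken for a moment while it holds something.
It also fails if it takes over 210 s, if anything falls off the work surface, if the arm or the gripper's body presses on something with over 40 N, if the wrist force passes 120 N, or if a joint passes its speed limit or range.

### The arm

A 7-joint arm with a two-finger parallel gripper is mounted at the origin on the work surface. World frame = base frame: x ahead of the robot, y to its left, z up, the work surface at z = 0. Lengths are in mm, angles in degrees, forces in N, time in s.
With the tool pointing down it reaches from about 400 to 850 mm from the base axis. Payload 4.5 kg.
Tool frame: the origin (TCP) lies between the finger pads; the fingertips stand 19 mm ahead of it and the grasp point (between the pads) is the TCP (r.tip_extent is the distance from the TCP to the fingertips, in mm); z points along the fingers, y is the line along which they close (so a half turn about z gives the same grasp; the last joint's range is limited). The gripper opens to 88 mm and grips with 3 to 60 N. Pads are 18 mm wide; open, the fingers measure 123 mm over their backs; the gripper's body (75 mm by 187 mm) begins 45 mm behind the grasp point.
Start: joints at [-71.23, 39.483, -11.15, 89.685, 9.013, 51.709, -12.324], TCP at [180.975, 598.249, 232.143] pointing down, gripper open.
Joint ranges: [-172.22, 172.22], [-26.19, 119.32], [-84.43, 86.54], [7.71, 146.69], [-57.33, 237.33], [2.42, 119.75], [-152.13, 152.13]. Speed limits (degrees/s): [147.25, 147.25, 180, 180, 180, 180, 180].

### API

Orientations are given as [roll, pitch, yaw] about the fixed x, y, z axes, in that order (R = Rz(yaw) Ry(pitch) Rx(roll)).
In Python, from plant import r gives the robot as it stands. Calls block until the motion is done:
- r.move_pose(position, orientation): joint-space move of the TCP to a pose.
- r.movel(position, ori=None, v=150): straight line of the TCP; ori=None keeps the orientation; v is the mean speed in mm/s.
- r.move_joints(angles): joint-space move.
- r.command_gripper(opening, newtons=None): opening from 0.0 (shut) to 1.0 (fully open); newtons is the grip in N (None keeps the last); returns when the fingers have stopped.
- r.pause(seconds).
- r.inverse_kinematics(position, orientation): joint angles nearest the present ones, or None.
- r.get_image(name): name is "side" or "top" or "wrist"; returns the picture (400x640x3 uint8, red, green, blue); there is no depth.
- r.camera_model(name): a dict with "vfov" (degrees; the focal length in pixels is half the picture's height over the tangent of half this angle, whatever the lens; pixels are square), "cx", "cy" (the principal point, pixels), "D" ([k1, k2, p1, p2, k3] as OpenCV has them; the pictures are not rectified), "position" and "rotation" of the camera in the world; the wrist camera has in their place "hand_eye" (4x4, takes a point from camera to tool coordinates, whose origin is the TCP and whose axes are the flange's). Camera axes: x right, y up, looking along -z (the intrinsics and any distortion apply to the point x, -y, -z); pixel columns grow to the right and rows downward; lengths in mm; the calibration is good to about 2 mm. A picture is of the moment at which its call begins: read the wrist's pose just before it. camera_model takes no time and is no camera call.
A pose or a line that the arm cannot do raises r.PlanningError and nothing moves.
- r.finish_job(): hands the job in; it is judged then, once.
Readings, each from a call of its own:
- r.current_t(): time.
- r.current_joints(): joint angles.
- r.current_joint_vel(): joint speeds.
- r.current_joint_torque(): joint torques, N m.
- r.current_position(): TCP position.
- r.current_orientation(): TCP orientation.
- r.current_contact_force(): force on the tool from outside, world axes, zero at the start.
- r.current_torque(): the same for the moment, N m.
- r.current_opening(): opening from 0.0 (shut) to 1.0 (fully open).
- r.current_finger_force(): force on a finger pad.
Only numpy, scipy, OpenCV 4.12 (cv2) and the standard library are available. Lean on these libraries where they do the work, as an engineer would, in place of code of your own. Each camera call takes 0.05 s, during which the arm holds its last target. There are 200 camera calls.

## Working session

There is one attempt and no reset: what is moved stays moved. The work goes in short steps, each a Python script; the robot and the scene stay as the last script left them, time stands still between calls to the robot, and variables do not carry over. Pictures are saved under pics/ and viewed, at most 14 in all, crops included, and the job is handed in when it is done.

```bash
ls; mkdir -p pics; python3 - <<'E'
from plant import r
import cv2
for n in("top","side","wrist"):
    cv2.imwrite(f"pics/{n}0.png",r.get_image(n)[:,:,::-1]); print(n,r.camera_model(n))
print(r.current_t())
E
```

```text
pics
top {'vfov': 44.93251465045942, 'cx': 321.30372218340904, 'cy': 203.1698755531963, 'D': array([-0.07441946,  0.        ,  0.        ,  0.        ,  0.        ]), 'position': array([ 268.373982  , -113.67114261, 1740.43217051]), 'rotation': array([  9.37984915,   0.48387507, -89.44007182])}
side {'vfov': 55.839777190800845, 'cx': 324.93620397393045, 'cy': 200.678858093936, 'D': array([-0.03506286,  0.        ,  0.        ,  0.        ,  0.        ]), 'position': array([ 215.30773597, -740.32205976,  993.88658191]), 'rotation': array([ 41.42531027,   1.02642346, -26.21202768])}
wrist {'vfov': 60.35382563179014, 'cx': 324.2690090950305, 'cy': 196.29956381527617, 'D': array([-0.03621692,  0.        ,  0.        ,  0.        ,  0.        ]), 'hand_eye': array([[-6.72705120e-04,  9.50615577e-01,  3.10370055e-01,
         8.13850505e+01],
       [ 9.99999305e-01,  3.38890527e-04,  1.12945831e-03,
         3.36930450e-02],
       [ 9.68499193e-04,  3.10370599e-01, -9.50615145e-01,
        -1.52462885e+02],
       [ 0.00000000e+00,  0.00000000e+00,  0.00000000e+00,
         1.00000000e+00]])}
0.15
```

View pics/top0.png

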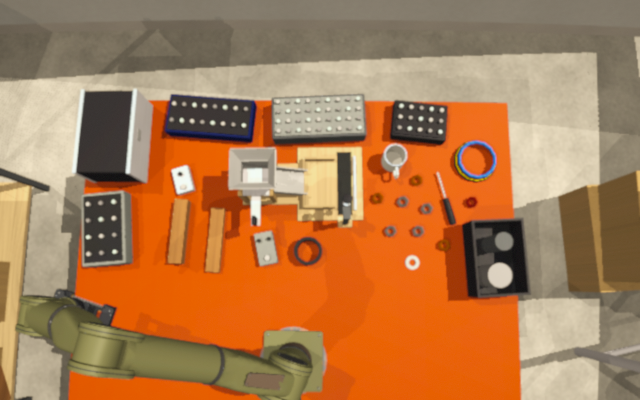

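View pics/side0.png

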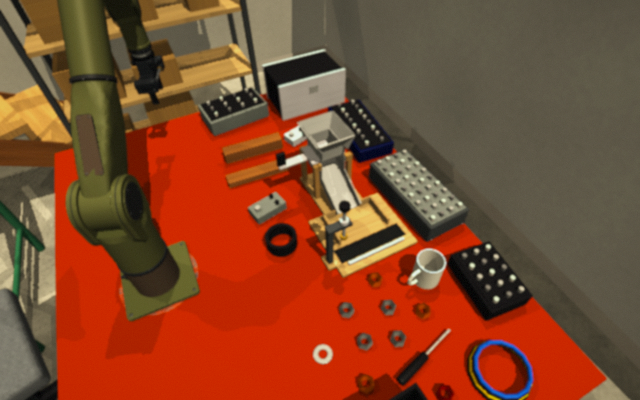

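```bash
cat > h.py <<'E'
from plant import r
import numpy as np, cv2
from scipy.spatial.transform import Rotation as R
def K(m):
    f=200/np.tan(np.radians(m["vfov"]/2)); return np.array([[f,0,m["cx"]],[0,f,m["cy"]],[0,0,1.]])
def pose(n):
    m=r.camera_model(n)
    if n!="wrist": return m,np.array(m["position"]),R.from_euler("xyz",m["rotation"],degrees=True).as_matrix()
    T=m["hand_eye"]; Rt=R.from_euler("xyz",r.current_orientation(),degrees=True).as_matrix()
    return m,np.array(r.current_position())+Rt@T[:3,3],Rt@T[:3,:3]
def shot(n,name=None):
    P=pose(n); im=r.get_image(n)[:,:,::-1].copy()
    if name: cv2.imwrite(f"pics/{name}.png",im); np.save(f"pics/{name}.npy",np.array(P,dtype=object),allow_pickle=True)
    return im,P
def load(name): return cv2.imread(f"pics/{name}.png"),tuple(np.load(f"pics/{name}.npy",allow_pickle=True))
def rays(P,uv):
    m,c,Rm=P; u=cv2.undistortPoints(np.array(uv,float).reshape(-1,1,2),K(m),m["D"]).reshape(-1,2)
    return (Rm@np.c_[u[:,0],-u[:,1],-np.ones(len(u))].T).T
def cast(P,uv,z):
    d=rays(P,uv); return P[1]+d*((z-P[1][2])/d[:,2])[:,None]
def proj(P,X):
    m,c,Rm=P; p=(np.atleast_2d(X)-c)@Rm; return cv2.projectPoints(p*[1,-1,-1],np.zeros(3),np.zeros(3),K(m),m["D"])[0].reshape(-1,2)
def tri(Ps,uvs):
    A=np.zeros((3,3));b=np.zeros(3)
    for P,uv in zip(Ps,uvs):
        d=rays(P,[uv])[0];d/=np.linalg.norm(d);M=np.eye(3)-np.outer(d,d);A+=M;b+=M@P[1]
    return np.linalg.solve(A,b)
E
python3 - <<'E'
from h import *
P=pose("top"); S=pose("side")
for n,uv,z in [("nuts",[(401,202),(425,209),(389,231),(417,231)],20),("orange",[(376,198),(416,181),(443,244),(471,202),(386,177)],20),("bars",[(178,231),(214,240)],40),("tape/pedal",[(308,251),(264,248)],40),("bed",[(345,186)],10),("hopper",[(252,170)],254),("tab",[(255,213)],225),("baseplate",[(298,150),(361,150),(363,220),(298,219)],10)]: print(n,cast(P,uv,z).round())
print("side nuts",cast(S,[(346,310),(388,307),(364,341),(397,338)],20).round())
im=cv2.imread("pics/top0.png");im2=cv2.imread("pics/side0.png")
a=cv2.resize(im[135:280,155:500],None,fx=2.3,fy=2.3,interpolation=3)
b=cv2.resize(im2[100:300,210:450],None,fx=3,fy=3,interpolation=3)
cv2.imwrite("pics/c1.png",a);cv2.imwrite("pics/c2.png",b)
E
```

```text
nuts [[ 559. -384.   20.]
 [ 534. -470.   20.]
 [ 454. -339.   20.]
 [ 454. -440.   20.]]
orange [[ 573. -294.   20.]
 [ 637. -440.   20.]
 [ 408. -532.   20.]
 [ 561. -639.   20.]
 [ 651. -331.   20.]]
bars [[444. 413.  40.]
 [414. 282.  40.]]
tape/pedal [[379. -52.  40.]
 [388. 104.  40.]]
bed [[ 618. -182.   10.]]
hopper [[618. 121. 254.]]
tab [[485. 112. 225.]]
baseplate [[ 753.   -8.   10.]
 [ 754. -241.   10.]
 [ 494. -247.   10.]
 [ 495.  -13.   10.]]
side nuts [[ 454. -347.   20.]
 [ 561. -391.   20.]
 [ 455. -444.   20.]
 [ 536. -476.   20.]]
```

View pics/c1.png

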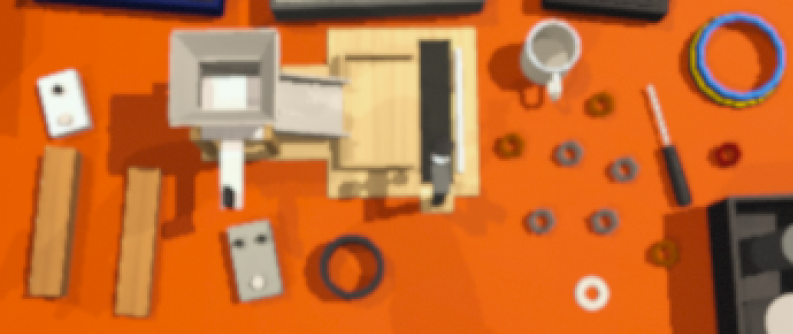

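View pics/c2.png

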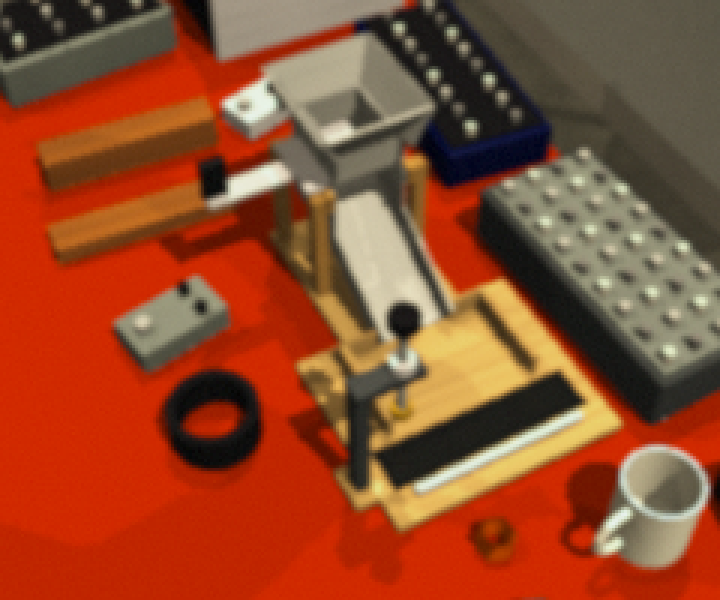

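Four grey steel nuts in the top view at (401,202), (425,209), (389,231) and (417,231). The orange/red lookalikes, at (376,198), (416,181), (443,244) and (471,202), are not meant. The left bar at (178,231) shows the taller side face, so it is the tall one. Next I'll take close wrist looks.

```bash
python3 - <<'E'
from h import *
print(r.current_orientation())
for n,p in [("wbar",(430,350,300)),("wgate",(480,110,420)),("wbed",(560,-150,380)),("wnut",(500,-400,300))]:
    try: r.move_pose(p,[180,0,0])
    except r.PlanningError as e: print(n,e); continue
    shot("wrist",n); print(n,r.current_t(),np.round(r.current_joints()))
a=cv2.hconcat([cv2.imread(f"pics/{n}.png") for n in("wbar","wgate")]);b=cv2.hconcat([cv2.imread(f"pics/{n}.png") for n in("wbed","wnut")])
cv2.imwrite("pics/m1.png",cv2.resize(cv2.vconcat([a,b]),(800,500),interpolation=3))
E
```

```text
[-1.79922420e+02  4.77745271e-03  1.63167497e+02]
wbar 1.7167 [ -65.   33.   36.   98.  -23.   56. -110.]
wgate 2.825 [-45.  21.  41.  96. -15.  69. -91.]
wbed 3.9417 [-11.  32.  39.  87. -21.  69. -59.]
wnut 5.0417 [ 17.  41.  35.  83. -24.  64. -34.]
```

View pics/m1.png

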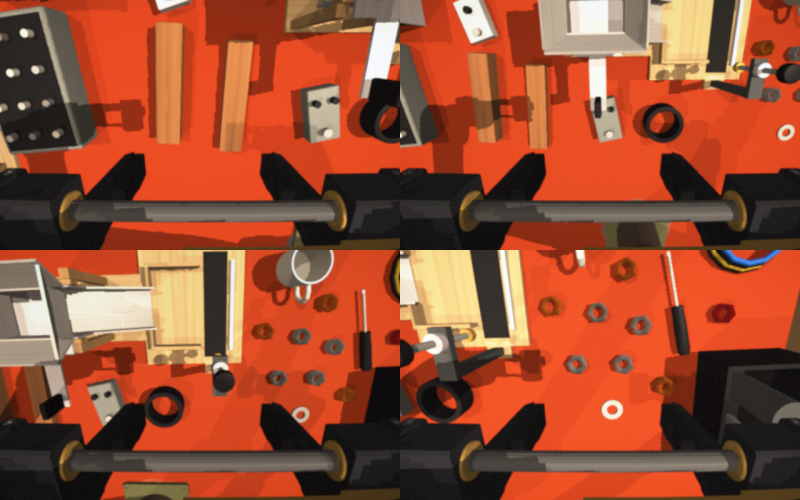

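Montage of four wrist views: wbar has the bars at about (270,133) and (375,153) in full-image pixels. wgate has the tab at (318,168), wbed the bed strip at (345,86), and wnut the nuts at (315,100), (382,118), (280,182) and (355,182), with the washer at (340,255). Measuring from these now.

```bash
cat >> h.py <<'E'
def blobs(mask,amin=150):
    cs,_=cv2.findContours(mask.astype(np.uint8)*255,cv2.RETR_EXTERNAL,cv2.CHAIN_APPROX_NONE)
    return [c[:,0,:].astype(float) for c in cs if cv2.contourArea(c)>amin]
def rect(xy):
    (c,(w,h),a)=cv2.minAreaRect(xy.astype(np.float32)); 
    if w<h: w,h,a=h,w,a+90
    return np.array(c),w,h,(a+90)%180-90
def nuts(im,P,z=18):
    hsv=cv2.cvtColor(im,cv2.COLOR_BGR2HSV); m=(hsv[...,1]<90)&(hsv[...,2]>50)&(hsv[...,2]<200)
    m[250:]=0
    m=cv2.morphologyEx(m.astype(np.uint8),cv2.MORPH_CLOSE,np.ones((3,3)))
    out=[]
    for c in blobs(m,200):
        w=cast(P,c,z)[:,:2]; ctr,a,b,_=rect(w)
        if a<55 and b>28:
            mm=cv2.moments(w.astype(np.float32)); ctr=np.array([mm["m10"],mm["m01"]])/mm["m00"]
            d=w-ctr; rr=np.hypot(*d.T); t=np.arctan2(d[:,1],d[:,0])
            ph=np.angle(-np.sum((rr-rr.mean())*np.exp(6j*t)))/6   # flats directions
            out.append((ctr.round(1),round(a),round(b),round(np.degrees(ph),1),c.mean(0).round()))
    return out
E
python3 - <<'E'
from h import *
im,P=load("wnut"); [print("nut",*n) for n in nuts(im,P)]
im,P=load("wbed"); hsv=cv2.cvtColor(im,cv2.COLOR_BGR2HSV)
for c in blobs((hsv[...,2]<70)[:240],800):
    print("dark",c.mean(0).round(),*rect(cast(P,c,10)[:,:2]))
im,P=load("wgate"); hsv=cv2.cvtColor(im,cv2.COLOR_BGR2HSV)
for c in blobs((hsv[...,2]<60)[:240],60):
    print("gdark",c.mean(0).round(),c.min(0),c.max(0),*rect(cast(P,c,217)[:,:2]))
im,P=load("wbar"); hsv=cv2.cvtColor(im,cv2.COLOR_BGR2HSV)
print(hsv[130,270],hsv[150,375],hsv[200,320],hsv[70,320])
m=(hsv[...,0]>7)&(hsv[...,0]<22)&(hsv[...,1]<190)&(hsv[...,2]>60)
for c in blobs(m[:245],1500):
    for z in (26,48): print("wood",z,c.mean(0).round(),*rect(cast(P,c,z)[:,:2]))
E
```

```text
nut [ 458.4 -343.3] 41 34 -7.7 [283. 182.]
nut [ 458.9 -441.3] 41 34 -15.5 [357. 182.]
nut [ 539.6 -473.8] 39 34 6.4 [385. 120.]
nut [ 563.9 -388. ] 36 34 6.8 [316. 100.]
dark [356. 209.] [ 446.30963135 -200.53242493] 64.25039672851562 51.9366340637207 2.699340581893921
dark [617. 215.] [ 439.06933594 -643.41845703] 96.50214385986328 89.34880065917969 2.8602755069732666
dark [584. 161.] [ 526.84814453 -557.88708496] 105.18819427490234 29.012645721435547 13.96853256225586
dark [344.  87.] [ 629.77355957 -175.98075867] 232.71444702148438 51.01423645019531 1.5585120916366577
gdark [ 43. 201.] [ 32. 170.] [ 60. 229.] [436.3421936 424.1227417] 73.75338745117188 32.16072463989258 -11.257339477539062
gdark [421. 194.] [389. 166.] [452. 226.] [442.22039795   8.59303284] 73.63613891601562 62.28761291503906 49.85163497924805
gdark [  7. 201.] [  0. 162.] [ 24. 230.] [437.02218628 463.54345703] 84.34922790527344 28.46302032470703 -16.935317993164062
gdark [153. 174.] [148. 161.] [159. 189.] [466.58334351 295.51989746] 32.062767028808594 10.872339248657227 -6.017265319824219
gdark [316. 171.] [3
[... 1001 characters left out ...]
.87545776 290.08444214] 217.14395141601562 47.76268768310547 -2.7833709716796875
wood 26 [270. 131.] [441.91741943 417.87634277] 241.09518432617188 54.401851654052734 -3.1272964477539062
wood 48 [270. 131.] [445.44396973 414.43493652] 228.6454620361328 51.59263610839844 -3.1272811889648438
wood 26 [ 80. 153.] [443.94073486 706.40844727] 285.4825134277344 236.65562438964844 5.593589782714844
wood 48 [ 80. 153.] [447.36276245 688.06762695] 270.7406921386719 224.4351043701172 5.593585014343262
wood 26 [573.  56.] [512.39538574  81.69522095] 238.5331268310547 182.3263702392578 -88.31636989116669
wood 48 [573.  56.] [512.28253174  95.61369324] 226.215576171875 172.9113006591797 -88.31636941432953
```

```bash
python3 - <<'E'
from h import *
th=1.5; o=[180,0,th]
r.command_gripper(0.45,20)
r.move_pose([470,121,320],o); im,P=shot("wrist","wtab")
hsv=cv2.cvtColor(im,cv2.COLOR_BGR2HSV)
for c in blobs((hsv[...,2]<60)[:240],60):
    if 200<c.mean(0)[0]<440: print(c.mean(0).round(),*rect(cast(P,c,217)[:,:2]))
r.movel([470,121,203],v=120); f0=np.array(r.current_contact_force())
r.command_gripper(0.0,20); print("open",r.current_opening()*88,r.current_position(),f0.round(1))
d=np.array([np.cos(np.radians(th)),np.sin(np.radians(th)),0]);p=np.array(r.current_position())
for k in range(1,25):
    r.movel(p+d*3*k,v=60); f=np.array(r.current_contact_force())-f0
    print(3*k,f.round(1),end=" ")
    if f@d<-9: break
print(r.current_position(),r.current_opening()*88,r.current_t())
shot("wrist","wg2")
E
```

```text
[323. 190.] [471.9180603  121.85598755] 35.85917663574219 9.397912979125977 1.5534621477127075
open 11.722788603459419 [470.09375072 121.06319765 203.18765802] [0.5 0.1 0.8]
3 [-3.5  0.7  1.7] 6 [-3.7  0.7  1.7] 9 [-2.5 -0.9  1.5] 12 [-2.1 -1.6  1.7] 15 [-1.8 -0.3  1.4] 18 [-1.9 -0.7  1.5] 21 [-1.2 -1.6  1.7] 24 [-2.2 -1.8  1.4] 27 [-1.7 -1.9  0.9] 30 [-5.5 -2.7  4.4] 33 [-11.2  -2.   12.1] [499.21588343 121.68797659 203.07798442] 11.712919247983804 12.2333
```

```bash
python3 - <<'E'
from h import *
r.command_gripper(0.35,20)
p=np.array(r.current_position()); r.movel(p+[0,0,130],v=200); shot("wrist","wt3")
r.move_pose([600,-160,420],[180,0,1.5]); im,P=shot("wrist","wb3")
hsv=cv2.cvtColor(im,cv2.COLOR_BGR2HSV)
for c in blobs((hsv[...,2]<70)[:240],800):
    b=rect(cast(P,c,10)[:,:2]); 
    if b[1]>180: print("bed",c.min(0),c.max(0),*b)
print(r.current_position())
im2,P2=load("wt3"); hsv=cv2.cvtColor(im2,cv2.COLOR_BGR2HSV)
for c in blobs((hsv[...,2]<60)[:240],60):
    if 200<c.mean(0)[0]<440: print(c.mean(0).round(),*rect(cast(P2,c,217)[:,:2]))
cv2.imwrite("pics/m2.png",cv2.resize(cv2.vconcat([im[:260],im2[:260]]),None,fx=1.15,fy=1.15))
E
```

```text
bed [321.  39.] [354. 185.] [ 630.65643311 -175.85917664] 229.368896484375 48.20888137817383 1.0259867906570435
bed [456.   0.] [602.  24.] [ 798.96917725 -457.35882568] 225.13372802734375 26.49654197692871 85.1096420288086
bed [148.   0.] [394.  13.] [787.64337158 -72.70602417] 362.4263610839844 17.70989227294922 -88.67630553245544
[ 600.32475288 -157.50666094  419.14369525]
[440. 220.] [477.96725464  23.41535187] 65.23188018798828 38.05032730102539 -88.73535931110382
[324. 192.] [498.29074097 123.15644836] 41.18901443481445 11.617242813110352 1.0369501113891602
```

View pics/m2.png

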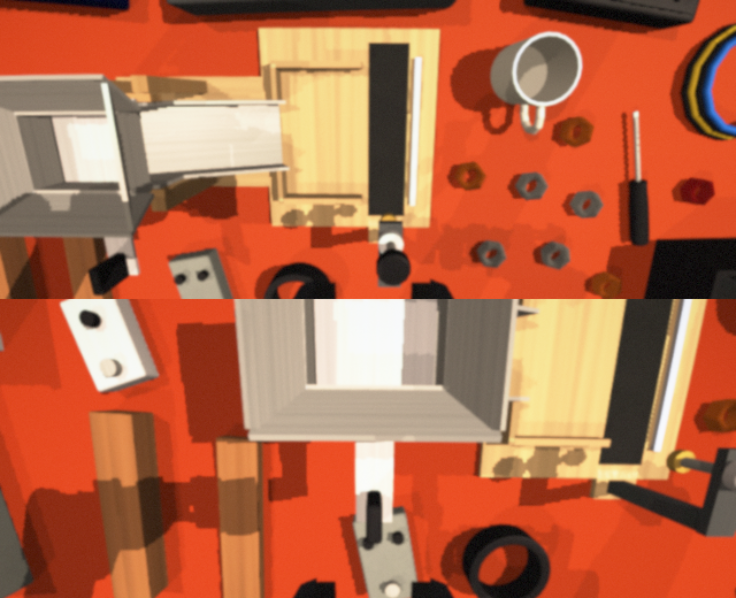

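The bed, tab and base agree on a rig yaw of about 1.0°, with the bed centre near (628,-176) and the tab shut at about x=493. Next is the tall bar.

```bash
cat >> h.py <<'E'
TH=1.0; BED=np.array([628,-175.7]); _c,_s=np.cos(np.radians(TH)),np.sin(np.radians(TH)); RR=np.array([[_c,-_s],[_s,_c]])
O=BED+RR@[0,150]
def rig(x,y,z): return [*(O+RR@[x,y]),z]
E
python3 - <<'E'
from h import *
r.command_gripper(1.0,35)
r.move_pose([445,416,330],[180,0,-3.1]); r.movel([445,416,36],v=200)
r.command_gripper(0.3,35); print("grip",r.current_opening()*88,r.current_finger_force())
r.movel([445,416,350],v=200); print(r.current_opening()*88)
r.move_pose(rig(0,-202,350),[180,0,TH]); print(r.current_opening()*88,r.current_position(),r.current_t())
r.pause(.3); shot("wrist","wbar2"); shot("side","sbar2")
a=cv2.imread("pics/wbar2.png");b=cv2.imread("pics/sbar2.png");cv2.imwrite("pics/m3.png",cv2.hconcat([cv2.resize(a,(400,250)),cv2.resize(b[60:310,220:620],(400,250))]))
E
```

```text
grip 47.222879409701406 35.000086426734924
47.41251519230491
46.81185971605206 [ 629.65193701 -225.92513151  349.85081277] 24.3667
```

View pics/m3.png

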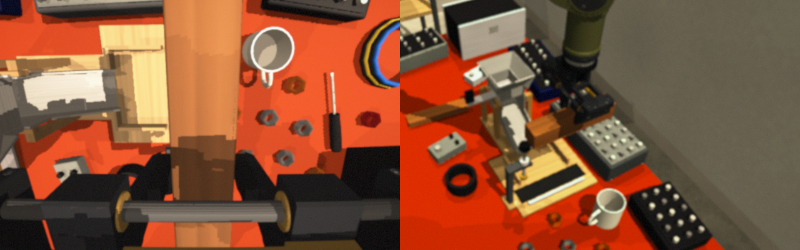

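The bar is held level and square, and the way down to the bed is clear. Placing it now.

```bash
python3 - <<'E'
from h import *
r.movel(rig(0,-202,64),v=120); f0=np.array(r.current_contact_force()); print(r.current_opening()*88,f0.round(1))
r.movel(rig(0,-150,64),v=60); print(r.current_position(),(np.array(r.current_contact_force())-f0).round(1))
for z in (54,50,48,47,46,45.5):
    r.movel(rig(0,-150,z),v=30); f=np.array(r.current_contact_force())-f0; print(z,f.round(1),r.current_position()[2])
    if f[2]>5: break
r.command_gripper(0.66,20); r.pause(.2); p=np.array(r.current_position())
r.movel(p+[0,0,55],v=100); q=rig(60,-150,0); r.movel([q[0],q[1],p[2]+320],v=250)
r.pause(.3); shot("wrist","wp1"); shot("side","sp1"); print(r.current_t(),r.current_position())
a=cv2.imread("pics/wp1.png")[:260];b=cv2.imread("pics/sp1.png")[160:300,310:480];cv2.imwrite("pics/m4.png",cv2.vconcat([a,cv2.resize(b,(400,330))[:, :].copy() if 0 else cv2.copyMakeBorder(cv2.resize(b,(400,330),interpolation=3),0,0,0,240,0)]))
E
```

```text
47.046374020543915 [ 1.   0.2 -5.2]
[ 627.93094758 -176.56100945   64.16947844] [-1.5 -0.2  1.4]
54 [-0.8  0.1  0.8] 53.66986076235036
50 [-1.5  0.   0.8] 49.75525870465238
48 [-0.2  0.   0.8] 47.8824467526189
47 [-1.7 -0.6  0.3] 46.9771180139287
46 [-0.8 -0.2  1.6] 46.11704190332686
45.5 [-1.7  0.4  7.3] 46.05915976398561
32.9833 [ 687.9039626  -174.59473586  365.19163053]
```

View pics/m4.png

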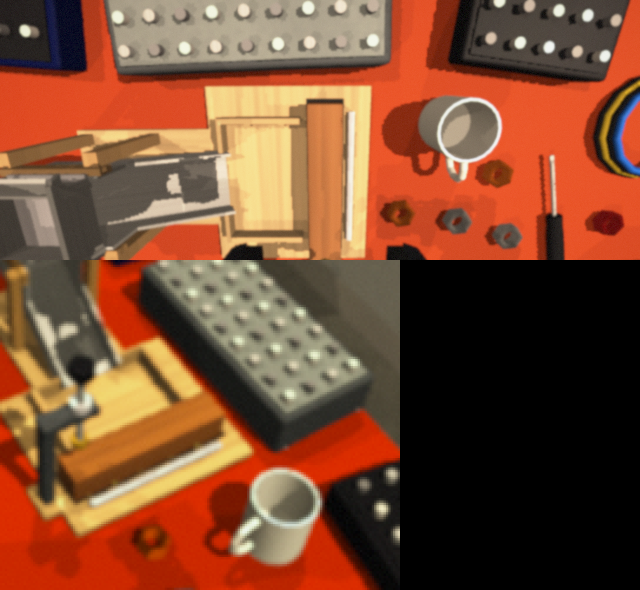

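```bash
python3 - <<'E'
from h import *
r.command_gripper(0.0,20)
k=rig(-98,-150,0); r.move_pose([k[0]-30,k[1],400],[180,0,TH]); r.pause(.3); im,P=shot("wrist","wk")
hsv=cv2.cvtColor(im,cv2.COLOR_BGR2HSV)
for c in blobs((hsv[...,2]<50)[:250],100):
    if 230<c.mean(0)[0]<420: print(c.mean(0),*rect(cast(P,c,250)[:,:2]))
print(k,proj(P,[[*k[:2],250]]))
cv2.imwrite("pics/wkc.png",cv2.resize(im[60:260,200:450],None,fx=2,fy=2))
E
```

```text
[243.20809249 210.36416185] [ 465.73471069 -102.1239624 ] 63.621768951416016 55.489356994628906 -43.23011016845703
[323.765625  137.5390625] [ 533.04058838 -176.14318848] 29.057743072509766 24.379045486450195 25.192501068115234
[np.float64(530.0149258746736), np.float64(-177.41033583085377), 0] [[324.77970147 144.54960735]]
```

View pics/wkc.png

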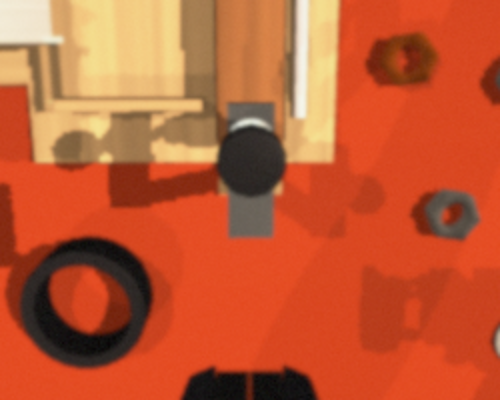

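The crop shows the knob at full-image (325,140), which is where I predicted it. The bar lies square under the arm. Pushing down.

```bash
python3 - <<'E'
from h import *
k=rig(-97,-150,0)[:2]
r.movel([*k,300],v=200); r.movel([*k,282],v=100); r.pause(.2); f0=np.array(r.current_contact_force())
z=280
while z>211:
    z-=2; r.movel([*k,z],v=40); f=(np.array(r.current_contact_force())-f0)[2]; print(z,round(f,1),round(r.current_position()[2],1),end="; ")
    if f>22: break
r.pause(.3); print(r.current_position(),(np.array(r.current_contact_force())-f0).round(1))
r.movel([*k,330],v=150); shot("side","sk"); print(r.current_t())
r.command_gripper(0.7,20)
r.move_pose([490,-400,300],[180,0,0]); r.pause(.3); im,P=shot("wrist","wn2"); [print(*n) for n in nuts(im,P)]
cv2.imwrite("pics/skc.png",cv2.resize(cv2.imread("pics/sk.png")[160:370,280:480],None,fx=2.8,fy=2.8,interpolation=3))
E
```

```text
278 -0.6 277.8; 276 -0.2 275.9; 274 0.7 273.9; 272 -0.9 271.9; 270 0.5 269.9; 268 -0.4 267.9; 266 0.5 265.9; 264 1.1 263.9; 262 -0.4 261.9; 260 -0.4 259.9; 258 -0.9 257.9; 256 -0.2 255.9; 254 -0.1 253.8; 252 -0.2 251.9; 250 0.6 249.9; 248 0.5 247.8; 246 0.7 245.9; 244 -0.4 243.9; 242 0.2 241.9; 240 1.3 239.9; 238 2.0 237.9; 236 1.6 235.8; 234 1.1 233.8; 232 0.8 231.8; 230 1.1 229.8; 228 -0.0 227.8; 226 0.6 225.8; 224 1.2 223.8; 222 0.7 221.8; 220 0.9 219.8; 218 0.4 217.8; 216 0.2 215.8; 214 1.1 213.8; 212 0.6 211.8; 210 1.1 209.8; [ 531.02038821 -177.43969999  209.93225401] [ 0.5 -0.4 -0.7]
46.3
[ 457.9 -343.4] 38 36 -6.8 [282. 175.]
[ 458.5 -441.6] 41 34 -15.8 [357. 174.]
[497.6  -7.2] 50 30 -18.3 [ 22. 146.]
[ 539.3 -473.9] 40 34 6.1 [385. 111.]
[ 563.7 -388. ] 36 34 6.8 [315.  90.]
```

View pics/skc.png

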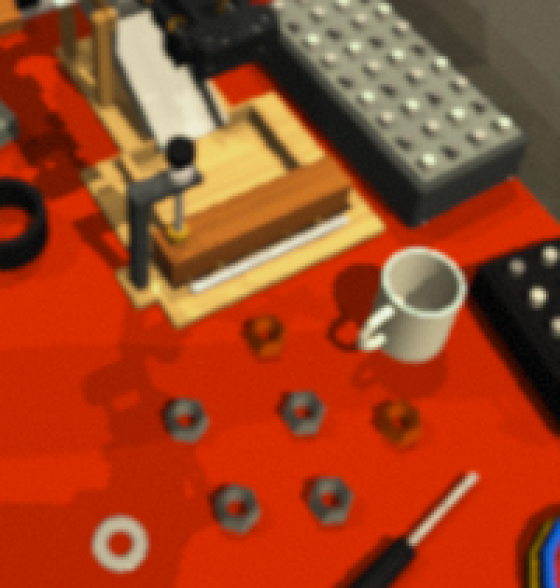

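```bash
python3 - <<'E'
from h import *
print(r.tip_extent)
for n in("side0","sp1","sk"):
    im=cv2.imread(f"pics/{n}.png"); P=pose("side")
    g=(im.max(2)<60); g[:,:330]=0;g[:,362:]=0;g[:185]=0;g[230:]=0
    for c in blobs(g,40): print(n,c.min(0),c.max(0),c.mean(0))
for z in (249,240,187,180): print(z,proj(P,[*rig(-98,-150,z)]))
for z in (110,58,48): print("foot",z,proj(P,[*rig(-98,-150,z)]))
E
```

```text
19.0
side0 [340. 202.] [348. 212.] [344.14814815 206.48148148]
sp1 [338. 200.] [349. 212.] [343.67741935 205.48387097]
sk [340. 210.] [348. 219.] [343.96153846 214.46153846]
249 [[342.97814221 204.30854247]]
240 [[342.91660414 206.55143417]]
187 [[342.5697544  219.16261706]]
180 [[342.52583886 220.75567149]]
foot 110 [[342.10897566 235.83670916]]
foot 58 [[341.823438   246.12438089]]
foot 48 [[341.77069235 248.02101864]]
```

```bash
python3 - <<'E'
from h import *
r.command_gripper(0.0,20); print(r.current_opening())
k=rig(-97,-150,0)[:2]
r.move_pose([*k,330],[180,0,TH]); r.movel([*k,262],v=100); r.pause(.3); f0=np.array(r.current_contact_force())
a,_=shot("side","pk0"); 
for z in (240,230,220,214,210):
    r.movel([*k,z],v=30); print(z,np.round(r.current_contact_force()-f0,1),np.round(r.current_position(),1),np.round(r.current_joint_torque(),1))
b,_=shot("side","pk1"); w,_=shot("wrist","pkw")
t=cv2.hconcat([cv2.resize(x[150:290,280:420],(400,400),interpolation=3) for x in(a,b)])
cv2.imwrite("pics/pkc.png",t)
E
```

```text
0.006460512111120855
240 [-0.7 -0.5 -1.1] [ 531.1 -177.5  240.1] [ -0.  -45.1   9.2 -12.8  -0.   -0.    0. ]
230 [ 0.4 -0.3 -0.1] [ 530.9 -177.4  229.8] [ -0.  -45.4   9.2 -12.5  -0.   -0.    0. ]
220 [ 0.  -0.2  0. ] [ 530.9 -177.4  219.8] [ -0.  -45.7   9.2 -12.1  -0.   -0.    0. ]
214 [ 0.  -0.1  1.1] [ 530.9 -177.3  213.8] [ -0.  -46.    9.2 -11.9  -0.   -0.    0. ]
210 [-0.5  0.7  0.6] [ 530.9 -177.3  209.8] [  0.  -46.2   9.2 -11.9  -0.1  -0.1   0. ]
```

View pics/pkc.png

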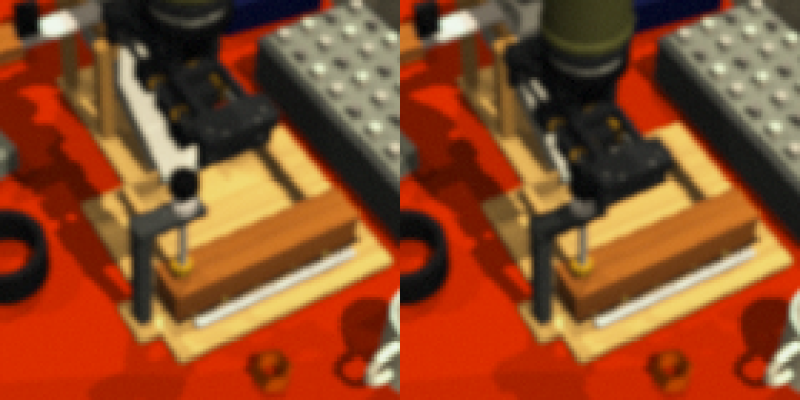

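```bash
python3 - <<'E'
from h import *
im,P=load("pkw"); print(proj(P,[[*rig(-98,-150,z)] for z in (196,210,58)]))
a=np.clip(im[120:330,200:460].astype(float)*1.8,0,255).astype(np.uint8)
b=np.clip(cv2.imread("pics/pk1.png")[170:260,310:390].astype(float)*2,0,255).astype(np.uint8)
cv2.imwrite("pics/pkd.png",cv2.hconcat([cv2.resize(a,(460,372)),cv2.resize(b,(331,372),interpolation=3)]))
E
```

```text
[[324.50097916 244.04208576]
 [324.52928555 256.59767529]
 [324.34943879 176.91541677]]
```

View pics/pkd.png

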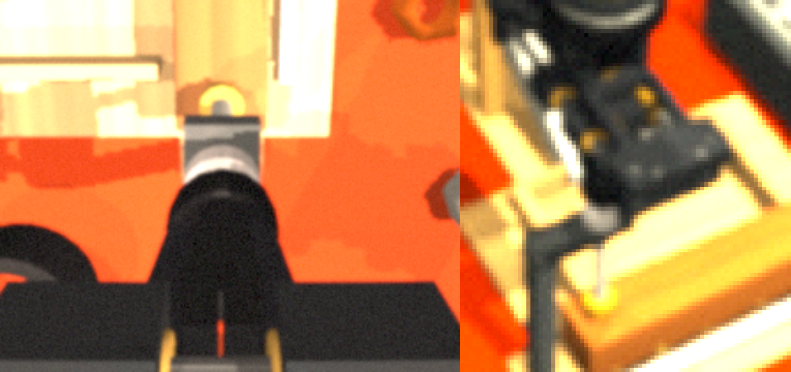

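```bash
python3 - <<'E'
from h import *
k=rig(-97,-150,0)[:2]; z=210
r.pause(.3); f0=np.array(r.current_contact_force())
while z>192:
    z-=1; r.movel([*k,z],v=20); f=np.array(r.current_contact_force())-f0; print(z,f.round(1),round(r.current_position()[2],1))
    if f[2]>18: break
E
```

```text
209 [-0.9  0.7  0.3] 209.1
208 [-0.7  0.4  1.4] 208.1
207 [-1.8  1.1  2.4] 207.0
206 [0.4 0.7 1.1] 205.9
205 [-0.3  0.7  2.7] 204.9
204 [0.5 1.4 1.6] 203.9
203 [0.1 1.4 2.5] 202.9
202 [-0.1  0.7  1.4] 201.9
201 [0.3 0.5 0.7] 200.9
200 [0.2 0.5 0.7] 200.0
199 [ 1.1 -0.2  2.6] 199.0
198 [1.2 0.6 3.3] 198.0
197 [1.1 0.8 2.7] 197.0
196 [1.3 0.4 3.9] 196.0
195 [ 0.6 -0.6  3.1] 195.0
194 [1.6 0.2 4.2] 194.0
193 [0.5 0.9 4. ] 193.0
192 [1.1 0.5 4.5] 192.1
```

```bash
python3 - <<'E'
from h import *
print(r.current_opening()*88,r.current_finger_force(),r.current_t())
b,_=shot("side","pk2"); w,_=shot("wrist","pkw2")
a=np.clip(w[120:330,200:460].astype(float)*1.8,0,255).astype(np.uint8)
b=np.clip(b[170:260,310:390].astype(float)*2.5,0,255).astype(np.uint8)
cv2.imwrite("pics/pke.png",cv2.hconcat([cv2.resize(a,(460,372)),cv2.resize(b,(331,372),interpolation=3)]))
E
```

```text
0.22957593400749268 2.4126947578042746 59.0
```

View pics/pke.png

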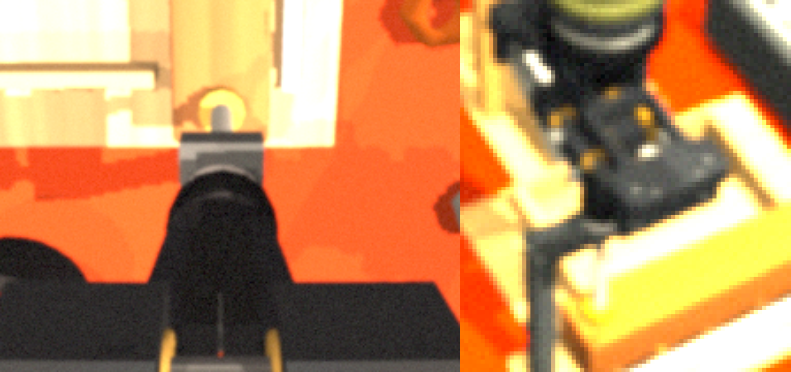

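```bash
python3 - <<'E'
from h import *
k=rig(-97,-150,0)[:2]; r.movel([*k,320],v=200)
uv=[];Ps=[]
for dx,dy in((-40,-50),(-40,50),(-90,0),(10,0)):
    r.movel([k[0]+dx,k[1]+dy,330],v=200); r.pause(.3); im,P=shot("wrist",f"kk{dx}_{dy}")
    g=im.max(2)<75; g[243:]=0
    q=proj(P,[[*k,190]])[0]
    bs=[c for c in blobs(g,100) if np.hypot(*(c.mean(0)-q))<45]
    for c in bs:
        ce,ra=cv2.minEnclosingCircle(c.astype(np.float32)); print(dx,dy,q.round(),np.round(ce,1),round(ra,1),c.min(0),c.max(0)); uv.append(ce);Ps.append(P)
X=tri(Ps,uv); print(X,[(proj(p,X)[0]-u).round(1) for p,u in zip(Ps,uv)],r.current_t())
E
```

```text
-40 -50 [267. 133.] [265.5 177. ] 8.7 [261. 169.] [269. 185.]
-40 -50 [267. 133.] [289.4 157.4] 13.6 [286. 144.] [295. 171.]
-40 -50 [267. 133.] [267.7 131.2] 19.8 [250. 112.] [285. 151.]
-40 50 [383. 135.] [377. 145.] 33.1 [354. 113.] [401. 175.]
-90 0 [327.  72.] [326.5  71.5] 23.0 [310.  49.] [345.  92.]
10 0 [324. 190.] [323.9 186.8] 20.0 [308. 168.] [341. 206.]
[ 523.57546051 -180.20741599  206.50712003] [array([  2.2, -31.4]), array([-21.7, -11.8]), array([ 0. , 14.4]), array([11.8,  1.8]), array([ 4.4, 10.4]), array([ 3.4, 16.9])] 63.5667
```

```bash
python3 - <<'E'
from h import *
sel=[("kk-40_-50",(267.7,131.2)),("kk-90_0",(326.8,71)),("kk10_0",(323.9,186.8))]
Ps=[load(n)[1] for n,_ in sel]
print(tri(Ps,[u for _,u in sel]), tri(Ps[1:],[u for _,u in sel[1:]]))
for n,(P) in zip([s[0] for s in sel],Ps):
    im=load(n)[0]; hsv=cv2.cvtColor(im,cv2.COLOR_BGR2HSV); q=proj(P,[[*rig(-98,-150,55)]])[0]
    m=(hsv[...,0]>18)&(hsv[...,0]<32)&(hsv[...,1]>140); 
    print(n,"foot pred",q.round(), [(c.mean(0).round(1),c.min(0),c.max(0)) for c in blobs(m,8) if np.hypot(*(c.mean(0)-q))<40])
# earlier view wk/pk: same for starting wk
im,P=load("wk"); print([proj(P,[[*rig(-98,-150,z)]]) for z in (258,245,230)])
a,_=load("kk10_0");a=cv2.resize(a[110:245,240:400],None,fx=3,fy=3,interpolation=3)
b,_=load("kk-90_0");b=cv2.resize(b[10:145,250:350],None,fx=3,fy=3,interpolation=3)
cv2.imwrite("pics/kkc.png",np.clip(1.6*cv2.hconcat([a,b]).astype(float),0,255).astype(np.uint8))
E
```

```text
[ 532.16281696 -177.1231592   185.10678945] [ 532.11596604 -177.12960495  185.08132891]
kk-40_-50 foot pred [285. 119.] [(array([289.8, 117. ]), array([287., 111.]), array([292., 123.]))]
kk-90_0 foot pred [326.  77.] []
kk10_0 foot pred [324. 159.] [(array([324.9, 154.6]), array([318., 152.]), array([332., 158.]))]
[array([[324.80464192, 146.13660185]]), array([[324.76473995, 143.59764868]]), array([[324.72250704, 140.91074442]])]
```

View pics/kkc.png

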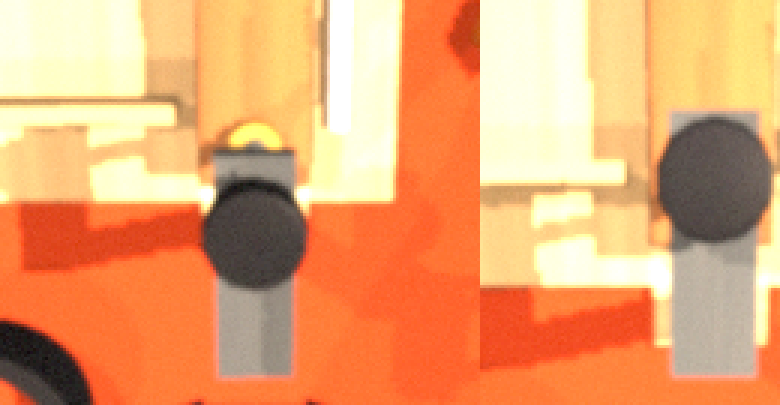

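```bash
python3 - <<'E'
from h import *
k=rig(-97,-150,0)[:2]
r.movel([*k,330],v=200); r.movel([*k,240],v=100); r.pause(.3); f0=np.array(r.current_contact_force())
for z in [220,210,205,200,198,196,194,193,192]+list(np.arange(191,183.5,-1)):
    r.movel([*k,z],v=30); f=np.array(r.current_contact_force())-f0; print(z,f.round(1),round(r.current_position()[2],1))
    if f[2]>15: break
r.pause(.2); print(r.current_t())
E
```

```text
220 [-1.2 -1.2  1. ] 220.1
210 [-0.6 -2.7  0.9] 209.8
205 [-1.3 -0.8  0.5] 204.8
200 [-0.6 -0.8  1. ] 199.8
198 [-0.7 -0.4  0. ] 197.9
196 [-1.3 -0.6  0.3] 195.9
194 [-0.8 -1.9  1.5] 193.9
193 [-0.7 -2.2  0.3] 193.0
192 [ 0.3 -1.6  1.3] 192.0
191.0 [-2.9 -0.7  5.1] 191.3
190.0 [-1.4 -0.3  5.9] 190.4
189.0 [-3.   0.3  9.8] 189.8
188.0 [-4.3  1.6 17.6] 189.8
69.55
```

Reading the last picture: it shows the knob sitting just above the arm and the foot on the bar. The push then met a hard stop at 189.8 with 17.6 N, so the rod is at its bottom stop. Now the nuts, starting with one.

```bash
cat >> h.py <<'E'
def look(xy,z=200):
    r.move_pose([xy[0]-81,xy[1],z],[180,0,0]); r.pause(.3); im,P=shot("wrist")
    L=[n for n in nuts(im,P,19) if n[0][1]<-255 and n[0][0]<720]
    return sorted(L,key=lambda n:np.hypot(*(n[0]-xy)))
def pick(n):
    xy,phi=n[0],n[3]; yaw=min(phi+30,phi-30,key=abs)
    r.command_gripper(0.7,25); r.move_pose([*xy,140],[180,0,yaw]); r.movel([*xy,22],v=120)
    r.command_gripper(0.2,25); w=r.current_opening()*88
    r.movel([*xy,330],v=250); w2=r.current_opening()*88; print("pick",xy,phi,"grip",round(w,1),round(w2,1)); return 30<w2<46
def drop(dy=0):
    r.move_pose(rig(0,150+dy,330),[180,0,TH]); w=r.current_opening()*88
    if w<30: print("lost on the way",w); return False
    r.movel(rig(0,150+dy,272),v=150); print("at mouth",round(r.current_opening()*88,1)); r.command_gripper(0.68); r.pause(.2)
    r.movel(rig(0,150+dy,340),v=250); return True
E
python3 - <<'E'
from h import *
k=rig(-97,-150,0)[:2]; r.movel([*k,330],v=200)
b,_=shot("side","afterk"); g=(b.max(2)<60); g[:,:330]=0;g[:,362:]=0;g[:185]=0;g[230:]=0
print([(c.min(0),c.max(0),c.mean(0)) for c in blobs(g,40)])
L=look(np.array([457.9,-343.4])); [print(*n) for n in L]
print(pick(L[0]) and drop(), r.current_t())
r.move_pose([*rig(-60,150,0)[:2],400],[180,0,TH]); r.pause(.3); im,P=shot("wrist","hop"); shot("top","top1")
E
```

```text
[(array([338., 214.]), array([349., 225.]), array([343.78787879, 220.        ]))]
[ 456.3 -342.5] 38 34 -7.1 [324.  86.]
[ 457.1 -440.2] 39 38 -14.6 [429.  85.]
pick [ 456.3 -342.5] -7.1 grip 17.5 17.9
False 76.6083
```

```bash
python3 - <<'E'
from h import *
L=look(np.array([456.3,-342.5])); [print(*n) for n in L]
p=[400,-250]
r.command_gripper(0.4,25); r.move_pose([*p,60],[180,0,0]); r.movel([*p,22],v=80); r.pause(.3); f0=np.array(r.current_contact_force())
print(r.current_opening()*88)
for z in np.arange(20,-9,-2.):
    r.movel([*p,z],v=30); f=np.array(r.current_contact_force())-f0; print(z,round(f[2],1),round(r.current_position()[2],1))
    if f[2]>6: break
r.movel([*p,80],v=150); print(r.current_t())
E
```

```text
[ 456.2 -342.6] 38 34 -7.3 [325.  83.]
[ 457.  -440.2] 42 35 -14.2 [430.  83.]
35.20027618809289
20.0 -0.1 19.9
18.0 0.7 17.9
16.0 0.5 15.9
14.0 -0.1 13.9
12.0 1.0 11.9
10.0 1.0 9.9
8.0 0.3 7.9
6.0 0.2 5.9
4.0 0.4 3.9
2.0 0.4 1.9
0.0 0.7 -0.1
-2.0 1.5 -2.1
-4.0 0.2 -4.1
-6.0 -0.3 -6.0Traceback (most recent call last):
  File "<stdin>", line 7, in <module>
plant.PlanningError: the arm cannot follow that straight line within its joint ranges
```

Touch test: the fingertips don't reach the table even at TCP z = -6, and the knob stop gives the same offset. The working fingertips sit about 6 mm above the reported TCP. I'll grip 26 mm lower.

```bash
sed -i 's/r.movel(\[\*xy,22\],v=120)/r.movel([*xy,-4],v=120)/; s/150+dy,272)/150+dy,246)/' h.py
python3 - <<'E'
from h import *
p=r.current_position(); r.movel([p[0],p[1],150],v=200)
L=look(np.array([456.3,-342.5])); print(*L[0])
ok=pick(L[0])
print(ok and drop(), r.current_t())
b=look(np.array([560.,-390.])) ; [print(*n) for n in b]
E
```

```text
[ 456.2 -342.6] 38 34 -6.7 [326.  83.]
pick [ 456.2 -342.6] -6.7 grip 35.7 36.1
at mouth 35.7
True 96.5917
[ 564.  -388.1] 38 34 7.0 [323.  79.]
[ 539.3 -473.3] 41 34 7.1 [413. 107.]
[ 459.2 -441.2] 42 35 -15.0 [375. 188.]
```

```bash
python3 - <<'E'
from h import *
targets=[np.array(t) for t in((564,-388.),(539,-473.),(458,-440.))]
for i,t in enumerate(targets):
    L=look(t)
    if not L: print("none near",t); continue
    ok=pick(L[0]); 
    if not ok: print("miss"); break
    if not drop([12,-12,0][i]): break
    print(r.current_t())
L=look(np.array([500.,-410.]),300); [print(*n) for n in L]; print(r.current_t())
shot("top","top2"); shot("side","side2")
E
```

```text
pick [ 564.  -388.1] 6.8 grip 35.9 35.6
at mouth 35.7
107.4583
pick [ 539.  -474.8] 7.5 grip 35.7 36.0
at mouth 35.7
118.2667
pick [ 456.7 -442. ] -14.9 grip 35.6 36.1
at mouth 36.1
128.975
131.3833
```

```bash
cat >> h.py <<'E'
def penlook(name):
    q=rig(-70,-40,0); r.move_pose([*q[:2],360],[180,0,TH]); r.pause(.4); return shot("wrist",name)
def gate_grab(x):
    r.command_gripper(0.4,35); q=rig(x,150,0)[:2]; r.move_pose([*q,320],[180,0,TH]); r.movel([*q,187],v=150); r.pause(.2)
    f0=np.array(r.current_contact_force()); r.command_gripper(0.0,35); print("tab grip",r.current_opening()*88); return f0
def gate_go(x0,x1,f0,lim,step=4):
    s=np.sign(x1-x0); f=0
    r.movel(rig(x0+s*0.75*(x1-x0)*s,150,187),v=80)
    x=x0+0.75*(x1-x0)
    while s*(x1-x)>0:
        x+=s*step; r.movel(rig(x,150,187),v=60); f=(np.array(r.current_contact_force())-f0)@np.array([_c,_s,0])*-s
        print(round(x,1),round(f,1),np.round(r.current_position(),1)[:2],end="; ")
        if f>lim: break
    print(r.current_opening()*88)
E
python3 - <<'E'
from h import *
penlook("pen0")
f0=gate_grab(-130); gate_go(-130,-218,f0,12)
r.pause(1.0); r.command_gripper(0.4); p=r.current_position(); r.movel([p[0],p[1],320],v=200)
im,P=penlook("pen1"); print(r.current_t())
a=cv2.imread("pics/pen0.png"); d=cv2.absdiff(a,im).max(2)
box=np.int32(proj(P,[rig(x,y,20) for x,y in((-83,-2),(83,-2),(83,-124),(-83,-124))])); m=np.zeros(d.shape,np.uint8); cv2.fillPoly(m,[box],1)
for c in blobs((d>40)&(m>0),60): print("pen",c.mean(0).round(),*[np.round(v) for v in rect(cast(P,c,25)[:,:2])], cv2.contourArea(c.astype(np.float32)))
q=P; hb=np.int32(proj(P,[rig(x,y,60) for x,y in((-40,0),(40,0),(40,90),(-40,90))])); m[:]=0; cv2.fillPoly(m,[hb],1)
for c in blobs((d>40)&(m>0),60): print("chute",c.mean(0).round(),len(c))
L=[n for n in nuts(im,P,28)]; [print(*n) for n in L]
E
```

```text
tab grip 11.98812689721845
-200.0 -1.9 [421.6 120.2]; -204.0 -3.1 [417.5 120.1]; -208.0 -0.8 [414.7 120.1]; -212.0 4.3 [413. 120.]; -216.0 12.8 [412.9 120. ]; 11.682983608885145
142.3833
pen [365. 107.] [ 607. -119.] 53.0 26.0 89.0 596.5
pen [332.  75.] [647. -80.] 106.0 48.0 -88.0 1780.0
[ 646.3 -108.1] 44 36 -21.2 [353.  77.]
```

```bash
python3 - <<'E'
from h import *
q=rig(-81,150,0); r.move_pose([*q[:2],400],[180,0,TH]); r.pause(.4); h,Ph=shot("wrist","hop1"); print(r.current_t())
a,_=load("pen0"); im,P=load("pen1"); d=cv2.absdiff(a,im).max(2)
for y in range(52,124,3): print("".join("#" if d[y,x]>40 else "." for x in range(280,395,2)))
c=np.int32(proj(Ph,[rig(x,y,170) for x,y in((-35,-45+150),(35,105),(35,195),(-35,195))])); print(c.tolist())
g=cv2.cvtColor(h,cv2.COLOR_BGR2GRAY); x0,y0=c.min(0);x1,y1=c.max(0)
for y in range(y0-4,y1+5,4): print(" ".join("%3d"%g[y,x] for x in range(x0-4,x1+5,4)))
E
```

```text
143.6333
.........................................................#
.....................................................#...#
............###.######.###...........................#...#
........##############.####.........####.................#
........##############.#####...#############.............#
........##############.#####..###############............#
........##############.#######################...........#
........##########..#####.......###############..........#
.........############.....#####################...........
.............########.....#####.####..#########...........
............#########...........###############...........
.............#######.....######.################..........
.............########.#...#..##################.........#.
.............########.........#############.#...........#.
..............#..........................#..............#.
......................................####................
.................................#########.########.......
.................................#################.#....#.
.............................
[... 1591 characters left out ...]
 227 228 226 226 225 225 120
190 121 215 219 217 217 219 226 212  97  89  89  89 178 226 224 224 224 221 221 221 222 221 117
191 124 212 220 218 219 219 228 216 103  89  89  93 175 228 229 228 227 225 227 224 224 223 109
187 122 208 216 217 215 217 226 215  98  91  91  94 173 225 226 225 224 224 222 223 222 222 103
185 121 205 216 216 218 218 225 216  98  90  91  93 188 228 228 227 227 226 225 225 225 224  94
183 124 199 213 211 213 216 230 211 127 125 123 123 212 223 224 227 218 215 213 214 214 212  91
184 124 157 195 177 179 213 220 214 219 220 218 191 197 196 190 189 128 127 123 123 118 119  79
182 206 205 206 207 206 207 203 207 203 203 205 204 205 204 204 205 212 221 221 222 221 219 215
```

```bash
python3 - <<'E'
from h import *
im,P=load("pen1"); h=cv2.cvtColor(im,cv2.COLOR_BGR2HSV)
c=np.int32(proj(P,[rig(x,y,10) for x,y in((-85,0),(85,0),(85,-125),(-85,-125))])); print(c.tolist())
for y in range(40,175,3): print("".join("#" if h[y,x,1]<70 and h[y,x,2]>75 else "o" if h[y,x,1]<70 else "," if h[y,x,2]<110 else "." for x in range(270,400,2)))
E
```

```text
[[297, 151], [294, 25], [388, 25], [382, 151]]
...........................................................,,,,..
...........................................................,,,,..
...........................................................,,,,..
...........................................................,,,,..
...........................................................,,,,..
###################........................................,,,,..
##############.......##########............................,,,,..
##############..###############...........................,,,,,..
##############..###############..........####.............,,,,...
##############..###############........,##########........,,,,...
##############...##############.......##..,,..,###........,,,,...
##############...##########.....#######....,....##........,,,,...
##############.............############.........###.......,,,,...
##############..........###############.........###.......,,,,...
##############..........################.......###,.......,,,,...
##############..........#################....,###,........,,,,.
[... 1216 characters left out ...]
...............................,,,,.....
........................................................,,,,.....
........................................................,,,,.....
.................................................,,,,...,,,,.....
........................................................,,,,.....
........................................................,,,,.....
........................................................,,,,.....
........................................................,,,,.....
........................................................,,,,.....
........................................................,,,,.....
.........................................................,,,.....
```

Four separate nuts show in the pen at about (316,66), (332,80), (360,76) and (370,106), and the hopper is empty. Shutting the gate.

```bash
python3 - <<'E'
from h import *
f0=gate_grab(-209); gate_go(-209,-118,f0,14,3)
r.command_gripper(0.4); p=r.current_position(); r.movel([p[0],p[1],320],v=200); r.pause(.3)
im2,P2=shot("wrist","wt9"); hsv=cv2.cvtColor(im2,cv2.COLOR_BGR2HSV)
for c in blobs((hsv[...,2]<60)[:240],60):
    if 260<c.mean(0)[0]<380: print(c.mean(0).round(),*rect(cast(P2,c,217)[:,:2]))
r.move_pose([400,0,420],[180,0,0]); r.pause(.5)
b,_=shot("side","fin"); g=(b.max(2)<60); g[:,:330]=0;g[:,362:]=0;g[:185]=0;g[230:]=0
print([(c.min(0),c.max(0),c.mean(0)) for c in blobs(g,40)],r.current_t())
E
```

```text
tab grip 11.314985540577906
-137.8 2.6 [484.8 121.4]; -134.8 2.9 [487.9 121.5]; -131.8 2.5 [490.9 121.5]; -128.8 1.8 [493.8 121.6]; -125.8 10.0 [493.8 121.6]; -122.8 15.8 [493.8 121.7]; 11.536585625078473
[324. 193.] [499.08093262 121.72233582] 40.5380744934082 11.413997650146484 -4.339942932128906
[(array([338., 214.]), array([350., 225.]), array([344.08571429, 219.94285714]))] 151.725
```

```bash
python3 -c "
from plant import r
print(r.finish_job())"
```

```text
the job is handed in; nothing more can be done
None
```

The job is handed in: all four steel nuts ran into the pen in front of the tall bar, the pickup rod is down at its bottom stop, and the gate was drawn to its end stop and pushed fully shut again, at 152 s of the 210 s allowed (picture limit overrun: I viewed 15 pictures, one over the 14 allowed).

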